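# Snap the parts tub's lid shut all round

## Task

The lid of the grey parts tub has only been laid on: press down round its rim with the fingertips, one side after another, until all four sides have clicked flush and stay down by themselves. Nothing is to be picked up: the tub stays standing where it is, and the small box, the label roll and the marker beside it are left alone.

Things in the scene. Friction and masses are not known exactly. Their poses are not given: they have to be found in the camera images.
- tub: grey rectangular plastic parts tub, full (about 1.6 kg), white press-on lid on it. Lid 206 mm (own y) x 156 mm (own x), its top 74 mm above the bench when shut. The middle panel, 142 x 92 mm, is seated; round it slits at the corners cut the rim into four sections, one per side, 32 mm wide, each bending along the panel's edge. Origin: centre of the tub's underside, z up.
- rim_front (a joint): lid rim section on the front long side (tub's own -x), rad: 0 = standing up, outer edge about 8 mm proud; 0.24 = flush, snapped over the tub's lip. Springy: with about 9 N on its thumb ribs it clicks over about half-way and then stays down by itself; let go sooner, it springs back up. Firm stop when flush.
- rim_front_press (a point): where to press the front long side's rim section: middle of its thumb ribs, on its top face, 22 mm out from the bend line, 10 mm in from the outer edge. Moves with the section: about 79 mm above the bench when up, 74 mm when shut. x points outward along the surface, z out of the top face.
- rim_back (a joint): lid rim section on the back long side (tub's own +x), rad: 0 = standing up, outer edge about 8 mm proud; 0.24 = flush, snapped over the tub's lip. Springy: with about 9 N on its thumb ribs it clicks over about half-way and then stays down by itself; let go sooner, it springs back up. Firm stop when flush.
- rim_back_press (a point): where to press the back long side's rim section: middle of its thumb ribs, on its top face, 22 mm out from the bend line, 10 mm in from the outer edge. Moves with the section: about 79 mm above the bench when up, 74 mm when shut. x points outward along the surface, z out of the top face.
- rim_left (a joint): lid rim section on the left short side (tub's own +y), rad: 0 = standing up, outer edge about 8 mm proud; 0.24 = flush, snapped over the tub's lip. Springy: with about 9 N on its thumb ribs it clicks over about half-way and then stays down by itself; let go sooner, it springs back up. Firm stop when flush.
- rim_left_press (a point): where to press the left short side's rim section: middle of its thumb ribs, on its top face, 22 mm out from the bend line, 10 mm in from the outer edge. Moves with the section: about 79 mm above the bench when up, 74 mm when shut. x points outward along the surface, z out of the top face.
- rim_right (a joint): lid rim section on the right short side (tub's own -y), rad: 0 = standing up, outer edge about 8 mm proud; 0.24 = flush, snapped over the tub's lip. Springy: with about 9 N on its thumb ribs it clicks over about half-way and then stays down by itself; let go sooner, it springs back up. Firm stop when flush.
- rim_right_press (a point): where to press the right short side's rim section: middle of its thumb ribs, on its top face, 22 mm out from the bend line, 10 mm in from the outer edge. Moves with the section: about 79 mm above the bench when up, 74 mm when shut. x points outward along the surface, z out of the top face.
- small_box: small kraft cardboard box, 51 x 50 x 66 mm, standing left of the tub; leave alone. Origin: centre of its underside.
- label_roll: small black label roll standing on its face, diameter 48, height 37 mm, behind the tub; leave alone. Origin: centre of its underside.
- marker: marker pen lying on the bench right of the tub, 138 mm long, 12 mm thick; leave alone. Origin: middle of its underside.

How it is judged:
At the end, for the whole second after the job is handed in: All four rim sections are snapped down (each joint above 0.21 rad of 0.24, that is within 1 mm of flush) and stay down by themselves; the tub stands flat and still on the bench (underside within 4 mm, tilt under 0.03 rad) within 30 mm of where it was (value of joint each of rim_front, rim_back, rim_left, rim_right above 0.21 rad and height (world z) of tub below 0.004 m and angle between tub's own z axis and vertical below 0.03 rad and linear speed of tub below 0.01 m/s and distance of tub from where it was at the start of the episode below 0.03 m); the robot touches nothing.
It fails at once if the tub is lifted or tipped (height (world z) of tub above 0.01 m or angle between tub's own z axis and vertical above 0.1 rad).
It fails at once if the tub is shoved more than 30 mm (distance of tub from where it was at the start of the episode above 0.03 m).
It fails at once if the small box, the label roll or the marker is moved more than 25 mm or lifted (distance of any of small_box, label_roll, marker from where it was at the start of the episode above 0.025 m).
It also fails if it takes over 40 s, if anything falls off the work surface, if the arm or the gripper's body presses on something with over 40 N, if the wrist force passes 120 N, or if a joint passes its speed limit or range.

## Robot

A 6-joint arm with a two-finger parallel gripper is mounted at the origin on a cart in front of the work surface, level with it; the furniture and walls round the work are solid. World frame = base frame: x ahead of the robot, y to its left, z up, the work surface at z = 0. Lengths are in m, angles in rad, forces in N, time in s.
With the tool pointing down it reaches from about 0.375 to 0.9 m from the base axis. Payload 3.1 kg.
Tool frame: the origin (TCP) lies between the finger pads; the fingertips stand 8 mm ahead of it and the grasp point (between the pads) lies 11 mm behind it (manip.tip_extent is the distance from the TCP to the fingertips, in m); z points along the fingers, x is the direction in which the jaws open and shut, and the axes are right-handed (so a half turn about z gives the same grasp; the last joint's range is limited). The gripper opens to 85 mm and grips with 20 to 120 N. Pads are 22 mm wide; open, the fingers measure 114 mm over their backs; the gripper's body (76 mm by 85 mm) begins 54 mm behind the grasp point. The pads swing forward as they close: fully open they stand 13 mm farther back than shut.
Start: joints at [1.159, 0.527, 1.433, -0, 1.181, -0.178], TCP at [0.144, 0.608, 0.239] pointing down, gripper open.
Joint ranges: [-3.08, 3.08], [-0.75, 2.2], [0.22, 2.44], [-1.43, 4.57], [0, 2.65], [-2.85, 2.85]. Speed limits (rad/s): [2.79, 2.79, 3.14, 3.14, 3.14, 3.14].

## Interface

Orientations are given as a unit quaternion [x, y, z, w].
In Python, from station import manip gives the robot as it stands.
- The arm moves only by the tool move_arm, never from a script. Its argument "deltas" is a list that holds one entry, the list of rows, each a list of 4 numbers: the shift along the tool's x, y, z in m, then the turn about the tool's z in degrees. A call has 1 to 20 rows; each row is the pose to reach, as a shift and turn from the pose measured when the call began, along the tool's axes at that moment; what a row does not reach only later rows make up. A row lasts 1/12 s, in which the tool goes at most 41.7 mm and 7.16 degrees, less where a joint would pass 70% of its speed; a pose out of reach is approached as far as the arm can. A call with a gripper value outside its range is refused whole. "gripper" is the opening, from 0 (shut) to 1 (fully open), set as the call begins (left out, the last holds). The fingers move at their own pace and stop on an object; "squeeze" is the grip in N (left out, the last holds). Time passes only in rows, so rows that repeat a pose let the fingers close. It gives the time, the measured TCP pose, the force and the opening at its end, in the units of the state.
- manip.sense(): the state, without advancing time (a new reading comes with each control period).
- manip.snapshot(name): name is "scene" or "top" or "wrist"; returns a dict with "img" (400x640x3 uint8, red, green, blue), "vertical_fov" (degrees; the focal length in pixels is half the picture's height over the tangent of half this angle, whatever the lens; pixels are square), "cx", "cy" (the principal point, pixels), "origin" and "orientation" of the camera in the world. Camera axes: x right, y down, z forward; pixel columns grow to the right and rows downward; lengths in m; the calibration is good to about 2 mm. The wrist camera is an equidistant fisheye: a pixel r from the principal point sees the ray r / f radians off the axis. A picture is of the moment at which its call begins. There is no depth.
- manip.sign_off(): hands the job in, once; it reports no verdict.
The state is a dict: "t": time; "q": joint angles; "qd": joint speeds; "tau": joint torques, N m; "tcp_pos": TCP position; "tool_rot": TCP orientation; "force": force on the tool from outside, world axes, zero at the start; "ft_torque": the same for the moment, N m; "finger_gap": opening from 0.0 (shut) to 1.0 (fully open).
Only numpy, scipy, OpenCV 4.12 (cv2) and the standard library are available. Lean on these libraries where they do the work, as an engineer would, in place of code of your own. Each camera call takes 0.05 s, during which the arm holds its last target.

## Working session

There is one attempt and no reset: what is moved stays moved. The work goes in short steps, Python scripts to look and compute and a tool call to move; the robot and the scene stay as the last step left them, time stands still between calls to the robot, and variables do not carry over. Pictures are saved under pics/ and viewed, and the job is handed in when it is done.

Besides the shell and the picture viewer there is one more tool, called as name([rows], argument=value, ...), one row to a line, values as JSON. move_arm: Moves the arm, as the interface text tells. Its arguments: {"type":"object","properties":{"deltas":{"type":"array"},"gripper":{"type":"number"},"squeeze":{"type":"number"}},"required":["deltas"]}

```bash
ls; mkdir -p pics; python3 - <<'E'
from station import manip
import cv2,numpy as np,pickle
s=manip.sense();print(s)
d={}
for n in["scene","top"]:
    r=manip.snapshot(n);d[n]=r
    cv2.imwrite(f"pics/{n}0.png",r["img"][:,:,::-1]);print(n,{k:v for k,v in r.items() if k!="img"})
pickle.dump(d,open("d0.pkl","wb"))
E
```

```text
pics
{'t': 0.0, 'q': array([ 1.15952560e+00,  5.28446703e-01,  1.43390513e+00,  1.56109392e-06,
        1.18138930e+00, -1.78485660e-01]), 'qd': array([ 0.00046582, -0.0001936 , -0.00115886,  0.00029399, -0.00122194,
       -0.0003511 ]), 'tau': array([-7.82553307e-04, -4.42352986e+01, -1.78023201e+01, -1.21314856e-04,
        8.24723917e-03,  1.09750025e-05]), 'tcp_pos': array([0.14385938, 0.6075023 , 0.23834466]), 'tool_rot': array([ 7.84438498e-01,  6.20205682e-01, -9.47913511e-04,  5.05420847e-04]), 'force': array([ 0.5531065 ,  0.0484646 , -0.83519812]), 'ft_torque': array([ 0.00242117,  0.03286346, -0.03452829]), 'finger_gap': 0.9985196164374412}
scene {'vertical_fov': 46.34154402308652, 'cx': 315.67861004226125, 'cy': 196.103876973234, 'origin': array([-0.12052167, -0.69202551,  0.52438952]), 'orientation': array([ 0.77618976, -0.34567929,  0.21503269, -0.48145221])}
top {'vertical_fov': 47.27493608139736, 'cx': 321.2875583630225, 'cy': 197.33244840847533, 'origin': array([ 0.38742543, -0.09527694,  0.92889266]), 'orientation': array([-0.70211952,  0.70650098, -0.06163861,  0.0639157 ])}
```

View pics/scene0.png

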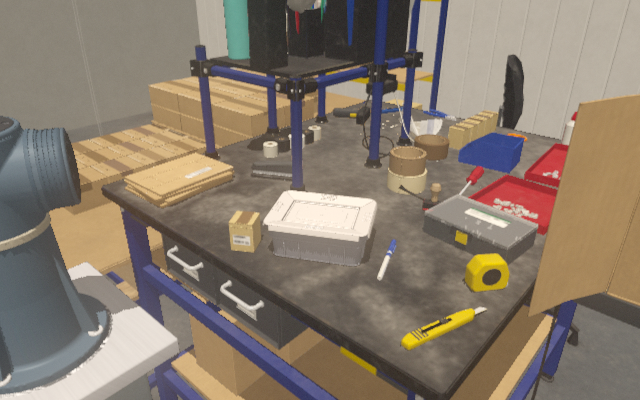

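View pics/top0.png

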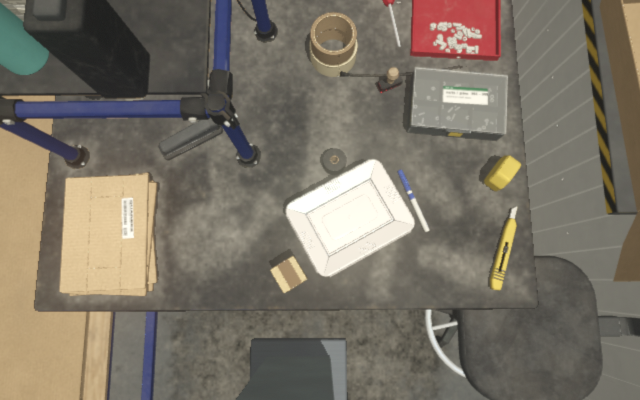

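The pictures show the tub with its white lid at about (350,217) in the top view. The box is at (288,273), the roll at (334,160), the marker at (413,200), and a rack post stands at (247,155).

```bash
cat > h.py <<'E'
import numpy as np,cv2
from scipy.spatial.transform import Rotation as R
def ray(r,uv):
    f=200/np.tan(np.radians(r["vertical_fov"]/2))
    d=np.array([(uv[0]-r["cx"])/f,(uv[1]-r["cy"])/f,1.]);return R.from_quat(r["orientation"]).apply(d)
def cast(r,uv,z):
    d=ray(r,uv);o=r["origin"];return o+d*(z-o[2])/d[2]
def proj(r,p):
    f=200/np.tan(np.radians(r["vertical_fov"]/2))
    c=R.from_quat(r["orientation"]).inv().apply(np.array(p)-r["origin"]);return c[:2]/c[2]*f+[r["cx"],r["cy"]]
E
python3 - <<'E'
from h import *
import pickle
d=pickle.load(open("d0.pkl","rb"));r=d["top"];im=r["img"]
hsv=cv2.cvtColor(im,cv2.COLOR_RGB2HSV)
m=((hsv[...,2]>165)&(hsv[...,1]<50)).astype(np.uint8)*255
m[:, :270]=0;m[:,420:]=0;m[:150]=0;m[290:]=0
m=cv2.morphologyEx(m,cv2.MORPH_CLOSE,np.ones((7,7)))
cs,_=cv2.findContours(m,0,1);c=max(cs,key=cv2.contourArea)
print(cv2.contourArea(c),cv2.minAreaRect(c))
P=np.array([cast(r,p[0],0.08)[:2] for p in c])
(ce,sz,a)=cv2.minAreaRect((P*1000).astype(np.float32));print(ce,sz,a)
bx=cv2.boxPoints((ce,sz,a));print(bx)
v=im.copy();cv2.drawContours(v,[c],-1,(255,0,0),1)
cv2.imwrite("pics/lid.png",cv2.resize(v[140:300,250:450],None,fx=4,fy=4,interpolation=cv2.INTER_CUBIC)[:600,:,::-1])
for n,p,z in [("post",(247,155),0),("box",(288,273),.066),("roll",(334,160),.037),("mk1",(402,170),.01),("mk2",(426,230),.01),("rackcorner",(215,105),0.3)]:print(n,cast(r,p,z))
s=d["scene"]
E
```

```text
9208.5 ((354.61456298828125, 214.710205078125), (84.67701721191406, 122.02749633789062), 61.38954162597656)
(507.9082336425781, -155.52301025390625) (158.9169921875, 229.51271057128906) 28.43157958984375
[[ 383.39697   -92.43874 ]
 [ 492.67004  -294.26907 ]
 [ 632.4195   -218.60727 ]
 [ 523.1464    -16.776947]]
post [0.64576227 0.06281868 0.        ]
box [ 0.39962412 -0.03006908  0.066     ]
roll [ 0.62386077 -0.11889976  0.037     ]
mk1 [ 0.60877207 -0.25970982  0.01      ]
mk2 [ 0.48427576 -0.30343837  0.01      ]
rackcorner [0.63769083 0.05997813 0.3       ]
```

View pics/lid.png

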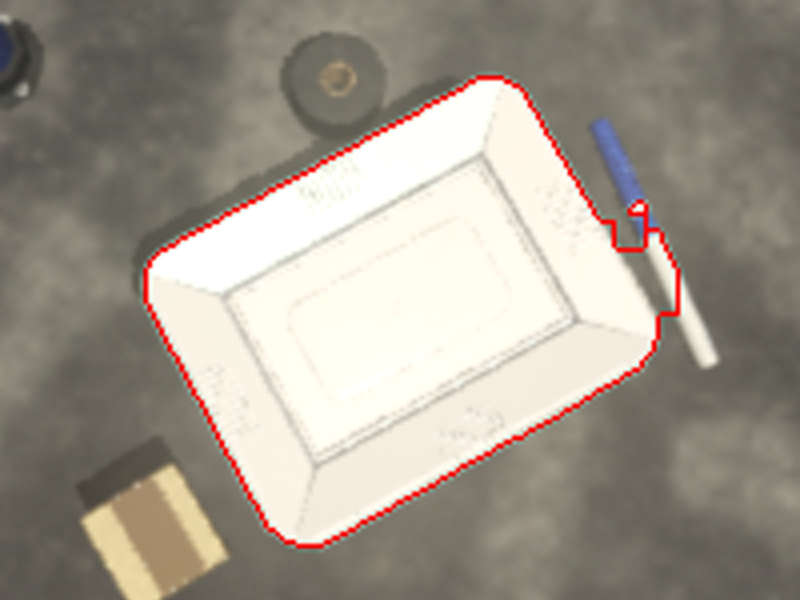

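The contour also takes in the marker, at about (640,240) in the crop. The thumb ribs show at (330,188), (228,398), (565,215) and (472,425). I'll redo the mask without closing and compare it with the ribs.

```bash
python3 - <<'E'
from h import *
import pickle
d=pickle.load(open("d0.pkl","rb"));r=d["top"];im=r["img"]
hsv=cv2.cvtColor(im,cv2.COLOR_RGB2HSV)
m=((hsv[...,2]>165)&(hsv[...,1]<50)).astype(np.uint8)*255
m[:, :270]=0;m[:,420:]=0;m[:150]=0;m[290:]=0
m=cv2.morphologyEx(m,cv2.MORPH_OPEN,np.ones((9,9)))
cs,_=cv2.findContours(m,0,1);c=max(cs,key=cv2.contourArea)
P=np.array([cast(r,p[0],0.082)[:2] for p in c])
(ce,sz,a)=cv2.minAreaRect((P*1000).astype(np.float32));print(ce,sz,a)
# panel corners (crop px)
pc=[(222,295),(484,155),(577,320),(316,466)]
C=[cast(r,(250+(x-1.5)/4,140+(y-1.5)/4),.074)[:2] for x,y in pc];C=np.array(C);print(C.round(4),C.mean(0))
for i in range(4):
    e=C[(i+1)%4]-C[i];print(np.linalg.norm(e),np.degrees(np.arctan2(e[1],e[0])))
for n,p in dict(back=(330,188),left=(228,398),right=(565,215),front=(472,425)).items():
    q=cast(r,(250+(p[0]-1.5)/4,140+(p[1]-1.5)/4),.079)[:2];print(n,q.round(4),(q-C.mean(0)).round(4))
# scene view: check lid position via opening contour
s=d["scene"];print(proj(s,list(C.mean(0))+[.074]),[proj(s,list(x)+[.074]).round(1) for x in C])
v=s["img"][170:290,220:420]
cv2.imwrite("pics/s_lid.png",cv2.resize(v,None,fx=4,fy=4,interpolation=cv2.INTER_CUBIC)[:,:,::-1])
E
```

```text
(502.3952331542969, -145.89199829101562) (158.5745391845703, 207.4024658203125) 28.57488441467285
[[ 0.5105 -0.0623]
 [ 0.5773 -0.1876]
 [ 0.4975 -0.2294]
 [ 0.43   -0.1059]] [ 0.50381529 -0.14630914]
0.1420781660458413 -61.936452901259585
0.0900730394778849 -152.3658151497358
0.14071193017593792 118.66983128557803
0.09156211691818615 28.50103918356103
back [ 0.5607 -0.1137] [0.0568 0.0326]
left [ 0.4614 -0.0653] [-0.0424  0.0811]
right [ 0.5469 -0.2246] [ 0.0431 -0.0783]
front [ 0.4482 -0.1783] [-0.0556 -0.032 ]
[321.1897706  213.70106931] [array([293.7, 200. ]), array([359.6, 207.5]), array([351.8, 228.9]), array([280.9, 220.5])]
```

View pics/s_lid.png

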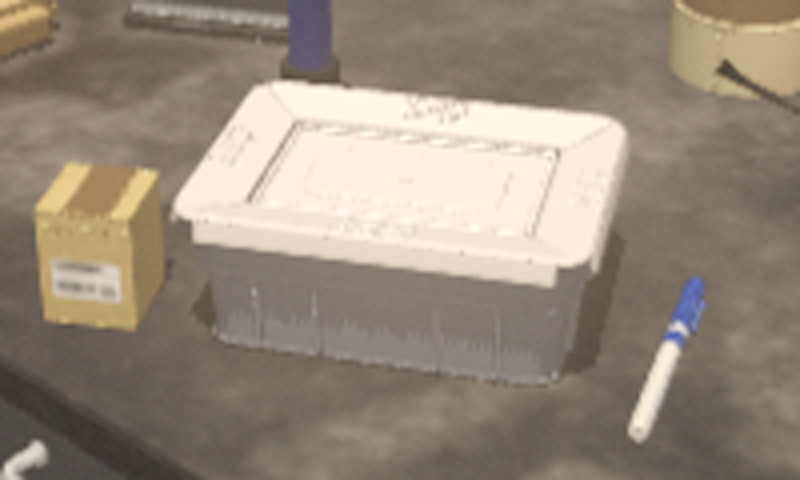

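The scene view agrees with the top view: panel corners project to within 1 px. The tub centre is at about (0.503,-0.146) and its yaw is 28.5°. Next I'll work out the press points and the shelf height.

```bash
cat >> h.py <<'E'
C=np.array([.5032,-.1462]);yaw=np.radians(28.5)
X=np.array([np.cos(yaw),np.sin(yaw)]);Y=np.array([-X[1],X[0]])
o=.0005
def pts(off=.021):
    return dict(front=C-X*(.046+off),back=C+X*(.046+off),left=C+Y*(.071+off),right=C-Y*(.071+off))
def delta(s,p):
    return (R.from_quat(s["tool_rot"]).inv().apply(np.array(p)-s["tcp_pos"])).round(4)
def turn(s):
    x=R.from_quat(s["tool_rot"]).apply([1,0,0]);return np.degrees(np.arctan2(x[1],x[0]))-28.5
E
python3 - <<'E'
from h import *
from station import manip
import pickle
d=pickle.load(open("d0.pkl","rb"));s=d["scene"]
print(manip.tip_extent)
for z in(0,.1,.2,.3,.4,.5):print(z,proj(s,[.646,.063,z]).round(0))
st=manip.sense();P=pts();print(P,turn(st))
print(delta(st,[.40,.22,.238]),delta(st,[*P["front"],.13]))
E
```

```text
0.008
0 [296. 193.]
0.1 [296. 157.]
0.2 [295. 117.]
0.3 [294.  75.]
0.4 [293.  28.]
0.5 [292. -22.]
{'front': array([ 0.44431925, -0.17816964]), 'back': array([ 0.56208075, -0.11423036]), 'left': array([ 0.45930139, -0.06534883]), 'right': array([ 0.54709861, -0.22705117])} 48.1588266448306
[-0.318   0.3386  0.0009] [-0.695   0.4736  0.1096]
```

move_arm([
  [[-0.08, 0.085, 0, 0], [-0.16, 0.17, 0, 0], [-0.24, 0.255, 0, 0], [-0.318, 0.338, 0, 0], [-0.318, 0.338, 0, 0], [-0.318, 0.338, 0, 7], [-0.318, 0.338, 0, 14], [-0.318, 0.338, 0, 21], [-0.318, 0.338, 0, 28], [-0.318, 0.338, 0, 35], [-0.318, 0.338, 0, 42], [-0.318, 0.338, 0, 48], [-0.4, 0.37, 0, 48], [-0.5, 0.405, 0, 48], [-0.6, 0.44, 0, 48], [-0.695, 0.474, 0, 48], [-0.695, 0.474, 0, 48], [-0.695, 0.474, 0, 48], [-0.695, 0.474, 0, 48], [-0.695, 0.474, 0, 48]],
], gripper=0, squeeze=20)

```text
t: 1.77
tcp_pos: [0.4369, -0.113, 0.2394]
tool_rot: [0.969, 0.247, -0.001, 0.001]
force: [1.0, -0.1, 0.4]
finger_gap: -0.002
```

```bash
python3 - <<'E'
from h import *
from station import manip
s=manip.sense();P=pts();print(s["q"].round(2),s["tcp_pos"],turn(s),s["force"])
print(delta(s,[*P["front"],.11]))
E
```

```text
[-0.5   0.29  1.85 -0.    1.   -1.  ] [ 0.43688689 -0.11297365  0.2394073 ] 0.13644985209383975 [ 1.00932423 -0.0502136   0.40818228]
[-0.0245  0.0607  0.1295]
```

move_arm([
  [[-0.0245, 0.061, 0, 0], [-0.0245, 0.061, 0, 0], [-0.0245, 0.061, 0.04, 0], [-0.0245, 0.061, 0.08, 0], [-0.0245, 0.061, 0.11, 0], [-0.0245, 0.061, 0.13, 0], [-0.0245, 0.061, 0.13, 0], [-0.0245, 0.061, 0.13, 0]],
])

```text
t: 2.43
tcp_pos: [0.4438, -0.1781, 0.1086]
tool_rot: [0.969, 0.247, -0.002, -0.001]
force: [-0.6, -0.2, 0.1]
finger_gap: -0.004
```

```bash
python3 - <<'E'
from h import *
from station import manip
for n in("scene","wrist"):
    r=manip.snapshot(n);im=r["img"]
    if n=="scene": im=cv2.resize(im[150:290,220:420],None,fx=4,fy=4,interpolation=cv2.INTER_CUBIC)
    cv2.imwrite(f"pics/{n}1.png",im[:,:,::-1])
s=manip.sense();P=pts();print(s["t"],s["q"].round(2),s["tcp_pos"],turn(s),s["force"])
print(delta(s,[*P["front"],.082]))
E
```

```text
2.5333 [-0.61  0.55  1.91 -0.    0.68 -1.11] [ 0.44529102 -0.17888899  0.1104759 ] 0.14800727201157216 [0.59497876 0.30174234 0.26349672]
[-0.0005 -0.0012  0.0285]
```

View pics/scene1.png

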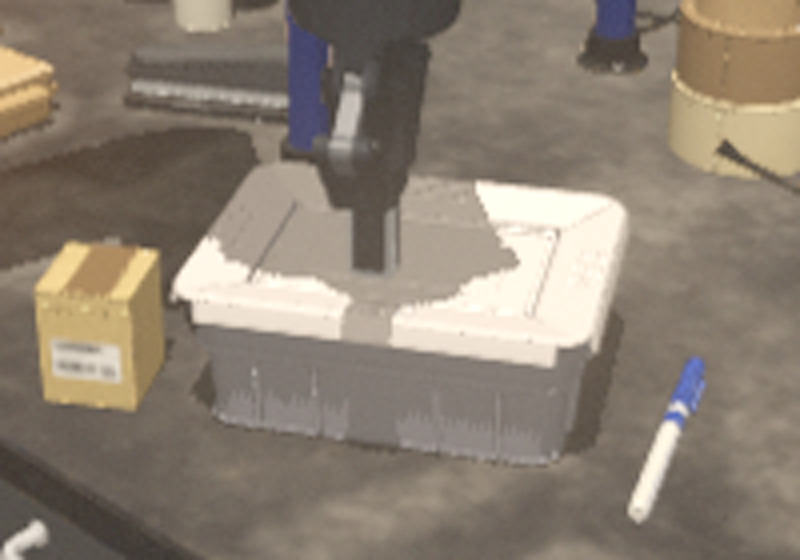

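View pics/wrist1.png

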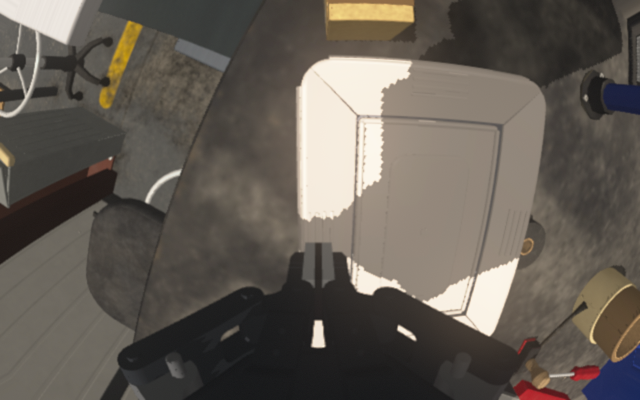

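The fingertips hang over the front section, near (375,270) in the scene crop. Now I'll press down in small steps.

move_arm([
  [[0, 0, 0.012, 0], [0, 0, 0.018, 0], [0, 0, 0.02, 0], [0, 0, 0.022, 0], [0, 0, 0.024, 0], [0, 0, 0.026, 0], [0, 0, 0.027, 0], [0, 0, 0.028, 0], [0, 0, 0.028, 0]],
])

```text
t: 3.28
tcp_pos: [0.4452, -0.1794, 0.0835]
tool_rot: [0.969, 0.248, -0.0, 0.002]
force: [-1.9, -1.3, 8.4]
finger_gap: -0.0
```

move_arm([
  [[0, 0, 0.001, 0], [0, 0, 0.002, 0], [0, 0, 0.003, 0], [0, 0, 0.003, 0]],
])

```text
t: 3.62
tcp_pos: [0.4452, -0.1794, 0.0818]
tool_rot: [0.969, 0.248, 0.0, 0.002]
force: [-1.7, 0.9, 11.1]
finger_gap: 0.001
```

move_arm([
  [[0, 0, 0.001, 0], [0, 0, 0.002, 0], [0, 0, 0.002, 0], [0, 0, 0.002, 0]],
])

```text
t: 3.95
tcp_pos: [0.4452, -0.1794, 0.0816]
tool_rot: [0.969, 0.248, 0.0, 0.003]
force: [-2.8, 1.5, 15.7]
finger_gap: 0.002
```

Firm stop: z stays at 0.0816 while the force rises. I'll lift and check.

move_arm([
  [[0, 0, -0.01, 0], [0, 0, -0.03, 0], [0, 0, -0.035, 0], [0, 0, -0.035, 0], [0, 0, -0.035, 0]],
])

```text
t: 4.37
tcp_pos: [0.4453, -0.1793, 0.1167]
tool_rot: [0.969, 0.248, 0.001, 0.003]
force: [-0.4, 0.1, -0.5]
finger_gap: 0.001
```

```bash
python3 - <<'E'
from h import *
from station import manip
r=manip.snapshot("scene");im=cv2.resize(r["img"][150:290,220:420],None,fx=4,fy=4,interpolation=cv2.INTER_CUBIC)
cv2.imwrite(f"pics/scene2.png",im[:,:,::-1])
s=manip.sense();P=pts();print(s["t"],s["tcp_pos"],turn(s),s["force"])
print({k:delta(s,[*p,.11]) for k,p in P.items()})
E
```

```text
4.4167 [ 0.4449285  -0.17910963  0.11621829] 0.20586092128169398 [-0.34928152  0.8032256  -0.56512721]
{'front': array([-0.0001, -0.0011,  0.0062]), 'back': array([ 0.1339, -0.0007,  0.0061]), 'left': array([ 0.0673, -0.0929,  0.0057]), 'right': array([0.0666, 0.0911, 0.0066])}
```

View pics/scene2.png

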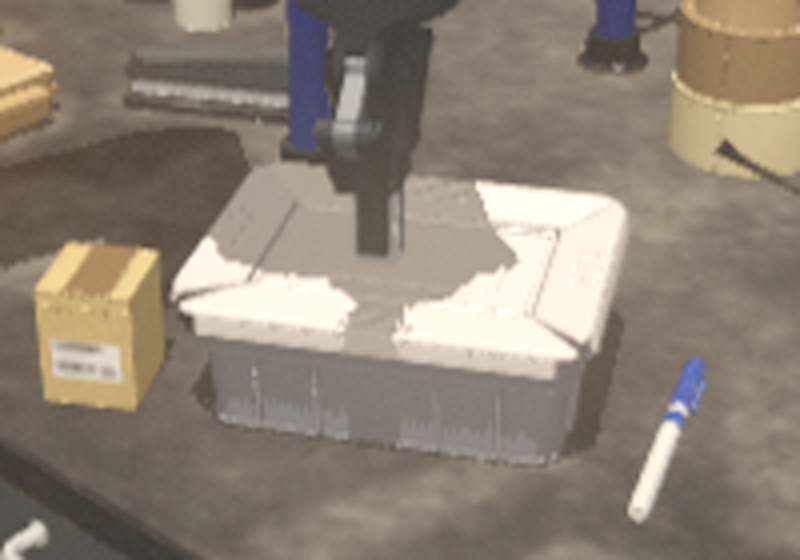

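The front section is down: the lid's front edge now sits flat, with open slits at both corners. Now the left side.

move_arm([
  [[0.025, -0.035, 0, 0], [0.05, -0.07, 0, 0], [0.067, -0.093, 0, 0], [0.067, -0.093, 0, 0], [0.067, -0.093, 0.01, 0], [0.067, -0.093, 0.02, 0], [0.067, -0.093, 0.025, 0], [0.067, -0.093, 0.027, 0], [0.067, -0.093, 0.029, 0], [0.067, -0.093, 0.031, 0], [0.067, -0.093, 0.033, 0], [0.067, -0.093, 0.035, 0], [0.067, -0.093, 0.036, 0], [0.067, -0.093, 0.037, 0], [0.067, -0.093, 0.038, 0], [0.067, -0.093, 0.038, 0]],
])

```text
t: 5.75
tcp_pos: [0.4582, -0.0651, 0.0812]
tool_rot: [0.969, 0.248, 0.0, 0.002]
force: [-6.1, 5.3, 37.3]
finger_gap: -0.002
```

At the stop, with 37 N. That is firmer than needed, so I'll lift, go to the back and press more gently.

move_arm([
  [[0, 0, -0.01, 0], [0, 0, -0.03, 0], [0, 0, -0.035, 0], [0, 0, -0.035, 0], [0, 0, -0.035, 0]],
])

```text
t: 6.17
tcp_pos: [0.4582, -0.0652, 0.1161]
tool_rot: [0.969, 0.247, 0.001, 0.003]
force: [-0.0, -0.1, -0.1]
finger_gap: -0.001
```

```bash
python3 - <<'E'
from h import *
from station import manip
s=manip.sense();P=pts();print(s["t"],s["tcp_pos"],turn(s),s["force"])
print({k:delta(s,[*p,.082]) for k,p in P.items()})
E
```

```text
6.1667 [ 0.45819945 -0.06523757  0.1161265 ] 0.1498839847891169 [-0.04078231 -0.13211462 -0.06970249]
{'front': array([-0.0663,  0.0923,  0.0346]), 'back': array([0.0677, 0.0926, 0.0346]), 'left': array([0.0009, 0.0004, 0.0341]), 'right': array([0.0004, 0.1844, 0.0351])}
```

move_arm([
  [[0.025, 0.033, 0, 0], [0.05, 0.068, 0, 0], [0.068, 0.093, 0, 0], [0.068, 0.093, 0, 0], [0.068, 0.093, 0.01, 0], [0.068, 0.093, 0.02, 0], [0.068, 0.093, 0.025, 0], [0.068, 0.093, 0.027, 0], [0.068, 0.093, 0.029, 0], [0.068, 0.093, 0.031, 0], [0.068, 0.093, 0.033, 0], [0.068, 0.093, 0.034, 0], [0.068, 0.093, 0.035, 0], [0.068, 0.093, 0.035, 0], [0.068, 0.093, 0.035, 0]],
])

```text
t: 7.42
tcp_pos: [0.5615, -0.1136, 0.0821]
tool_rot: [0.969, 0.248, -0.0, 0.002]
force: [-2.4, 1.3, 3.9]
finger_gap: 0.002
```

move_arm([
  [[0, 0, 0.001, 0], [0, 0, 0.0015, 0], [0, 0, 0.002, 0], [0, 0, 0.002, 0]],
])

```text
t: 7.75
tcp_pos: [0.5616, -0.1137, 0.0818]
tool_rot: [0.969, 0.248, 0.0, 0.002]
force: [-3.5, 1.3, 13.0]
finger_gap: 0.003
```

move_arm([
  [[0, 0, 0.001, 0], [0, 0, 0.0015, 0], [0, 0, 0.0015, 0]],
])

```text
t: 8.0
tcp_pos: [0.5616, -0.1137, 0.0818]
tool_rot: [0.969, 0.248, 0.001, 0.003]
force: [-4.4, 0.9, 12.2]
finger_gap: 0.0
```

move_arm([
  [[0, 0, -0.01, 0], [0, 0, -0.03, 0], [0, 0, -0.035, 0], [0, 0, -0.035, 0], [0, 0, -0.035, 0]],
])

```text
t: 8.42
tcp_pos: [0.562, -0.1138, 0.1171]
tool_rot: [0.969, 0.248, 0.001, 0.003]
force: [0.6, 0.2, 0.1]
finger_gap: 0.001
```

```bash
python3 - <<'E'
from h import *
from station import manip
s=manip.sense();P=pts();print(s["t"],s["tcp_pos"],turn(s),s["force"])
print({k:delta(s,[*p,.082]) for k,p in P.items()})
E
```

```text
8.4167 [ 0.5620018  -0.113752    0.11707094] 0.1978870297154245 [0.57919012 0.17172708 0.12343704]
{'front': array([-0.1342, -0.0002,  0.035 ]), 'back': array([-0.0002,  0.0002,  0.0351]), 'left': array([-0.0669, -0.092 ,  0.0344]), 'right': array([-0.0675,  0.092 ,  0.0356])}
```

move_arm([
  [[-0.025, 0.033, 0, 0], [-0.05, 0.068, 0, 0], [-0.0675, 0.092, 0, 0], [-0.0675, 0.092, 0, 0], [-0.0675, 0.092, 0.01, 0], [-0.0675, 0.092, 0.02, 0], [-0.0675, 0.092, 0.025, 0], [-0.0675, 0.092, 0.027, 0], [-0.0675, 0.092, 0.029, 0], [-0.0675, 0.092, 0.031, 0], [-0.0675, 0.092, 0.033, 0], [-0.0675, 0.092, 0.035, 0], [-0.0675, 0.092, 0.036, 0], [-0.0675, 0.092, 0.037, 0], [-0.0675, 0.092, 0.037, 0]],
])

```text
t: 9.67
tcp_pos: [0.5468, -0.2258, 0.0819]
tool_rot: [0.969, 0.248, 0.001, 0.003]
force: [-2.6, 3.6, 8.4]
finger_gap: 0.003
```

move_arm([
  [[0, 0, 0.001, 0], [0, 0, 0.002, 0], [0, 0, 0.002, 0]],
])

```text
t: 9.92
tcp_pos: [0.547, -0.2256, 0.0819]
tool_rot: [0.969, 0.249, 0.001, 0.003]
force: [-3.5, 2.3, 12.6]
finger_gap: 0.0
```

move_arm([
  [[0, 0, -0.02, 0], [0, 0, -0.06, 0], [0, 0, -0.1, 0], [0, 0, -0.13, 0], [-0.04, 0, -0.15, 0], [-0.08, 0, -0.15, 0], [-0.11, 0, -0.15, 0], [-0.14, 0.03, -0.15, 0], [-0.14, 0.07, -0.15, 0], [-0.14, 0.1, -0.15, 0], [-0.14, 0.1, -0.15, 0]],
])

```text
t: 10.83
tcp_pos: [0.4747, -0.3868, 0.2333]
tool_rot: [0.969, 0.247, 0.003, 0.008]
force: [-0.4, -0.6, 1.2]
finger_gap: -0.005
```

```bash
python3 - <<'E'
from h import *
from station import manip
for n,(a,b,c,e) in dict(scene=(150,290,220,420),top=(140,290,250,450)).items():
    r=manip.snapshot(n);im=cv2.resize(r["img"][a:b,c:e],None,fx=4,fy=4,interpolation=cv2.INTER_CUBIC)
    cv2.imwrite(f"pics/{n}3.png",im[:,:,::-1])
s=manip.sense();print(s["t"],s["tcp_pos"],s["force"])
E
```

```text
10.9333 [ 0.47218077 -0.38076053  0.23202563] [-0.35004104  0.82627389 -0.09534142]
```

View pics/scene3.png

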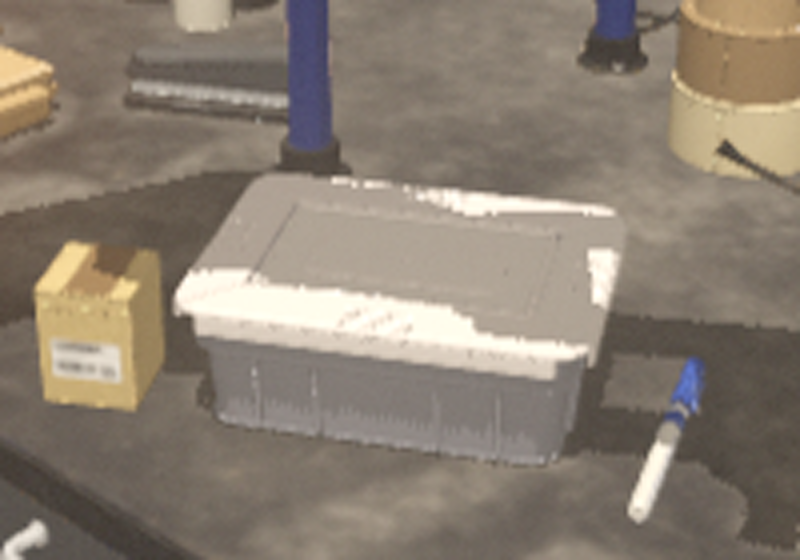

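View pics/top3.png

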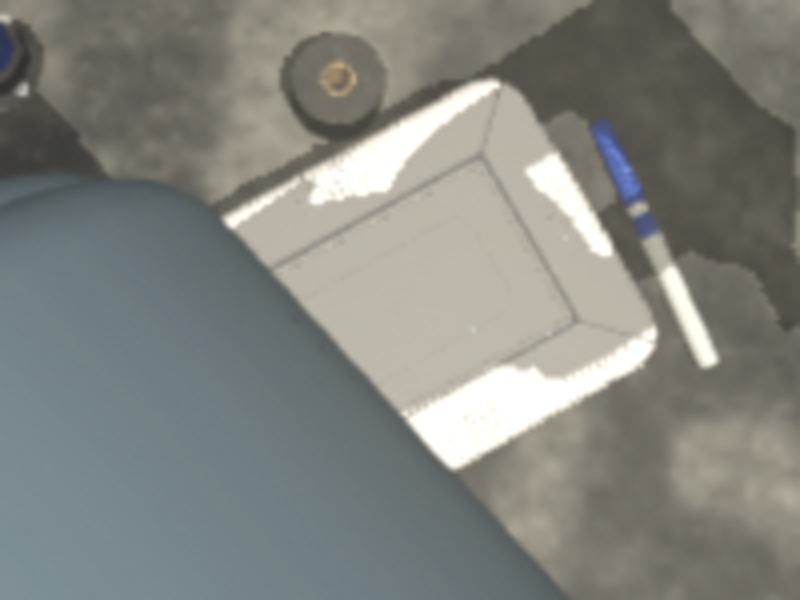

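All four sides look level: the back edge fell from row ~160 to ~175 in the scene crop, and the corner slits have closed. I'll check this against the projected outlines at flush and raised heights.

```bash
python3 - <<'E'
from h import *
from station import manip
import pickle
r=manip.snapshot("scene");r0=pickle.load(open("d0.pkl","rb"))["scene"]
ims=[]
for q in(r0,r):
    im=cv2.resize(q["img"][185:255,255:390],None,fx=5.9,fy=4.2 if 0 else 5.9,interpolation=cv2.INTER_CUBIC)
    for z,c in((.074,(0,200,0)),(.082,(255,0,0))):
        pl=[]
        for a,b in((1,1),(1,-1),(-1,-1),(-1,1)):
            p=C+X*a*.078+Y*b*.103
            pl.append((proj(q,[*p,z])-[255,185]+.5)*5.9)
        cv2.polylines(im,[np.array(pl).astype(np.int32)],True,c,1)
    ims.append(im[:298])
cv2.imwrite("pics/cmp.png",np.vstack(ims)[:,:,::-1]);print(np.vstack(ims).shape)
E
```

```text
(596, 796, 3)
```

View pics/cmp.png

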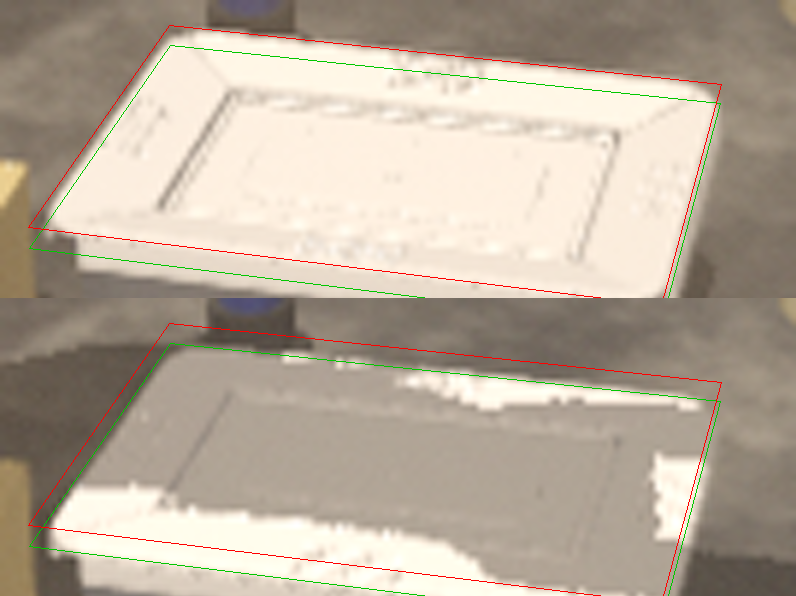

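```bash
python3 - <<'E'
from station import manip
s=manip.sense();print(s["t"],abs(s["qd"]).max(),s["force"]);print(manip.sign_off())
E
```

```text
10.9833 0.032885754537237355 [ 0.09665809  0.12443727 -1.03358692]
the job is handed in; nothing more can be done
None
```

I pressed the four rim sections down with the shut fingertips, in the order front, left, back, right, and handed the job in at about 11 s. The sign-off reports no verdict.

- **Stops:** each side reached a firm stop with the fingertips at 73–74 mm, which is flush height. The holding force was 12–16 N on three sides. It reached 37 N on the left, more than I wanted, though it was the fingertips pressing and not the gripper's body.
- **Pictures after letting go:** the back and left rim edges lie on the projected flush outline. The front edge sits flat. The right edge moved in from where it stood before, and the corner slits have closed. The right side is the weakest of these checks, because the camera sees it at a poor angle.
- **Tub and neighbours:** by eye, the tub, box, roll and marker show no visible shift. In the last top view the arm covered the box and the left end of the lid, so I judged those from the scene camera only.

The arm was parked clear of everything, with no contact force, when I handed in. No check failed or disagreed.

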